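Prime the power hammer's oiler

TASK

Prime the oiler that has the mushroom-shaped cap: pull its cap out along its leaning neck to the open stop without touching the gauge that hangs above it, and leave it open, then push the limit switch's roller lever over sideways until it trips (20 degrees) and hold it there for a good second, without forcing it to its end stop. Let the lever spring back, then press the same cap fully home again, still clear of the gauge. Leave the other oiler's straight cap shut and do not disturb the things lying about.

Things in the scene. Friction and masses are not known exactly. Their poses are not given: they have to be found in the camera images.
- oiler: The oiler with the mushroom cap, the one to prime. Fixed: foot 100 x 80 x 10 mm, round grey reservoir, 72 mm diameter, up to z = 62 mm, and a neck leaning 35 degrees from vertical towards the oiler's own -x. A copper pipe rises 44 mm towards +x of the origin and carries a gauge. Origin: centre of the foot's underside, z up.
- cap (a joint): Travel of the mushroom cap along the neck's axis: 0 = fully home (start), 0.016 = open stop (m). The cap stays captive on its neck. A detent holds it at both ends: it takes about 7 to 11 N to start it either way, and past half way (8 mm) it snaps on by itself.
- cap_top (a point): Centre of the mushroom cap's flat top; it moves with the cap. Its z axis points out along the neck's axis; its y axis is horizontal. Black ribbed cap: head 34 mm diameter from the top to 14 mm below it, on a 22 mm stem down to 27 mm below the top. A 26 mm neck collar begins 29 mm below the top (cap home). The top is at z = 100 mm when home.
- oiler_gauge: Brass gauge above the mushroom-cap oiler, not to be touched: a level disc of 50 mm diameter, z = 182 to 206 mm, its centre 4 mm towards the oiler's +x from the oiler's origin. Origin: centre of the disc's underside. It leaves no room for a gripper that comes straight down on the cap; along the neck's axis there is free room.
- spare_oiler: The other oiler, of the same build and size (neck leaning towards its own -x, gauge above), but with a straight slim cap; not to be used. Fixed. Origin: centre of the foot's underside, z up.
- spare_cap (a joint): Travel of the straight slim black cap (24 mm diameter, 35 mm long) of the other oiler: 0 = fully home. It must stay home.
- switch: Roller lever limit switch, fixed: foot plate 90 x 70 x 8 mm, aluminium body 42 mm square with a black head up to z = 90 mm. Origin: near the centre of the underside of the foot, z up. The lever stands on the -x side of the body and swings towards the switch's own +y only.
- lever (a joint): Angle of the lever (rad): 0 = upright (start and rest), growing as the roller goes to the switch's +y. It trips at 0.35 (20 degrees), the hard end stop is at 0.87 (50 degrees); keep below 0.78. A spring returns it; pushing at the roller takes about 1 N at first, 3.5 N at 0.35 and 6 N at 0.78.
- roller (a point): Centre of the lever's white roller (22 mm diameter, 12 mm wide along the switch's x), 60 mm above the pivot; at rest it is at z = 135 mm, 35 mm towards the switch's -x from its origin. The arm below it is a flat steel bar 13 mm wide.
- chisel: Bystander: steel chisel, 18 mm thick, 132 mm long, lying along its x; origin on the bench under its middle.
- tin: Bystander: small aluminium tin, 38 mm diameter, 34 mm high; origin at its underside.
- hammer: Bystander: hammer lying on the bench near the robot.
- brush: Bystander: wooden brush lying on the bench near the robot.
- whetstone: Bystander: grey whetstone 55 x 160 x 28 mm at the back.
- firebrick: Bystander: brick 110 x 200 x 60 mm at the back.
- offcut: Bystander: flat steel bar 22 x 220 x 8 mm at the back.

How it is judged:
By the outcome, as a careful person would: the job done as asked, in the order asked, and still so for the second after the job is handed in, with the robot touching nothing.
It also fails if it takes over 64 s, if anything falls off the work surface, if the arm or the gripper's body presses on something with over 40 N, if the wrist force passes 120 N, or if a joint passes its speed limit or range.

ROBOT

A 6-joint arm with a two-finger parallel gripper is mounted at the origin on the work surface. World frame = base frame: x ahead of the robot, y to its left, z up, the work surface at z = 0. Lengths are in mm, angles in degrees, forces in N, time in s.
With the tool pointing down it reaches from about 300 to 850 mm from the base axis. Payload 4.2 kg.
Tool frame: the origin (TCP) lies midway between the tips of the shut fingers; the grasp point (between the pads) lies env.grip_depth behind it (env.grip_depth is the distance from the TCP to the grasp point, in mm); z points along the fingers, y is the direction in which the jaws open and shut (so a half turn about z gives the same grasp; the last joint's range is limited). The gripper opens to 91 mm and grips with 3 to 60 N. Pads are 32 mm wide; open, the fingers measure 118 mm over their backs; the gripper's body (76 mm by 178 mm) begins 60 mm behind the grasp point.
Start: joints at [66.463, 18.312, 89.639, -0, 72.044, -1.146], TCP at [219.037, 531.663, 213.976] pointing down, gripper open.
Joint ranges: [-177.97, 177.97], [-48.28, 115.42], [12.27, 149.76], [-77.06, 257.06], [2.81, 150.46], [-146.56, 146.56]. Speed limits (degrees/s): [147.25, 147.25, 180, 180, 180, 180].

INTERFACE

Orientations are given as [roll, pitch, yaw] about the fixed x, y, z axes, in that order (R = Rz(yaw) Ry(pitch) Rx(roll)).
In Python, from workcell import env, cams, spotter gives the robot as it stands.
- The arm moves only by the tool apply_moves, never from a script. Its argument "plan" is a list of rows, each an object with "jaw": the closure, from 0 (fully open) to 1 (shut); "delta_pos": the shift along the tool's x, y, z in mm, a list of three; "spin": the turn about the tool's z in rad. In form: [{"jaw": jaw, "delta_pos": [dx, dy, dz], "spin": spin}, ...]. A call has exactly 8 rows; each row is the pose to reach, as a shift and turn from the pose measured when the call began, along the tool's axes at that moment; what a row does not reach only later rows make up. A row lasts 1/8 s, in which the tool goes at most 62.5 mm and 10.7 degrees, less where a joint would pass 70% of its speed; a pose out of reach is approached as far as the arm can. A call with a gripper value outside its range is refused whole. The fingers move at their own pace and stop on an object; "squeeze" is the grip in N (left out, the last holds). Time passes only in rows, so rows that repeat a pose let the fingers close, or fill a call up. It gives the time, the measured TCP pose, the force and the opening at its end, in the units of the state.
- env.state(): the state, without advancing time (a new reading comes with each control period).
- cams.grab_frame(name): name is "side" or "top"; returns the picture (400x640x3 uint8, red, green, blue); there is no depth.
- cams.calibration(name): a dict with "camera_matrix" (3x3 intrinsics, pixels), "k1" (the pictures are not rectified: a ray, as slopes to the right and down, at radius r is drawn at 1 + k1 r^2 times it, then the intrinsics apply), "rvec" (rotation vector, rad) and "tvec" (3), from world to camera coordinates, as OpenCV has them. Camera axes: x right, y down, z forward; pixel columns grow to the right and rows downward; lengths in mm; the calibration is good to about 2 mm. A picture is of the moment at which its call begins. calibration takes no time and is no camera call.
- env.job_done(): hands the job in, once; it reports no verdict.
Trained networks look in the newest picture that a camera, given by its name, has taken for a name from the list of things; names that differ only in an ending like _2 or _b are one class to them, and where a whole thing is asked for, a point or a joint stands for the part that bears it (a point fixed in the world has none). Each returns a list of dicts, best first, with "confidence" (0 to 1); they miss things now and then, are a little off and sometimes report something else, mostly with a low value. They report only what shows in the picture. A call takes as long as a camera call.
- spotter.masks_of(camera, target): "region" (400x640 bool, what is visible of it) and "extent" ([left, top, right, bottom] in pixels, round what is visible of it).
The state is a dict: "time_s": time; "qpos": joint angles; "qvel": joint speeds; "effort": joint torques, N m; "ee_pos": TCP position; "ee_rot": TCP orientation; "force": force on the tool from outside, world axes, zero at the start; "torque": the same for the moment, N m; "gripper_width": finger opening in mm.
Only numpy, scipy, OpenCV 4.12 (cv2) and the standard library are available. Lean on these libraries where they do the work, as an engineer would, in place of code of your own. Each camera call takes 0.05 s, during which the arm holds its last target.

## Working session

There is one attempt and no reset: what is moved stays moved. The work goes in short steps, Python scripts to look and compute and a tool call to move; the robot and the scene stay as the last step left them, time stands still between calls to the robot, and variables do not carry over. Pictures are saved under pics/ and viewed, and the job is handed in when it is done.

Besides the shell and the picture viewer there is one more tool, called after "Emit:" as name(argument=value, ...), one argument or row to a line, values as JSON. apply_moves: Moves the arm, as the interface text tells. Its arguments: {"type":"object","properties":{"plan":{"type":"array"},"squeeze":{"type":"number"}},"required":["plan"]}

```bash
ls; mkdir -p pics; python3 - <<'E'
from workcell import env,cams,spotter
import cv2,json
print(env.state(), env.grip_depth)
for n in("side","top"):
    im=cams.grab_frame(n); cv2.imwrite(f"pics/{n}0.png",im[:,:,::-1]); print(n,cams.calibration(n))
    for t in ["oiler","cap","cap_top","oiler_gauge","spare_oiler","spare_cap","switch","lever","roller","chisel","tin"]:
        try:
            r=spotter.masks_of(n,t); print(t,[(round(d["confidence"],2),[int(v) for v in d["extent"]],int(d["region"].sum())) for d in r])
        except Exception as e: print(t,e)
print(env.state()["time_s"])
E
```

```text
pics
{'time_s': 0.0, 'qpos': array([ 6.64639093e+01,  1.83516869e+01,  8.97073648e+01, -1.68258615e-03,
        7.20431891e+01, -1.14448326e+00]), 'qvel': array([ 0.03256497,  0.06160316, -0.02625314, -0.04208437, -0.00665861,
       -0.04261105]), 'effort': array([ 6.42352443e-04, -4.12470782e+01, -2.31976497e+01,  7.27433665e-02,
        4.58260160e-02, -1.38695286e-04]), 'ee_pos': array([218.82821225, 531.17976899, 213.11332506]), 'ee_rot': array([-1.79897748e+02, -4.42745608e-04,  1.57608912e+02]), 'force': array([ 0.19544815,  0.15251216, -0.09977515]), 'torque': array([ 0.00463991,  0.02149252, -0.02311766]), 'gripper_width': 91.42628338471951} 18.8
side {'camera_matrix': array([[380.75881053,   0.        , 318.0678609 ],
       [  0.        , 380.75881053, 207.68005297],
       [  0.        ,   0.        ,   1.        ]]), 'k1': -0.00475057636283621, 'rvec': array([ 2.31499474, -0.09476786,  0.06446108]), 'tvec': array([-566.90847703,  126.78968659,  946.49549402])}
oiler [(0.86, [285, 122, 316, 195], 1117)]
cap [(0.72, [194, 197, 291, 224], 986), (0.49, [290, 119, 314, 196], 
[... 797 characters left out ...]
05738843]), 'tvec': array([  -7.21856048,  594.72875128, 1185.23388386])}
oiler [(0.69, [182, 210, 247, 248], 1652)]
cap [(0.7, [220, 220, 236, 237], 187)]
cap_top [(0.76, [221, 223, 234, 234], 183), (0.15, [370, 200, 386, 216], 227)]
oiler_gauge [(0.81, [192, 216, 214, 234], 469)]
spare_oiler [(0.6, [399, 216, 449, 254], 1503), (0.44, [246, 224, 305, 229], 318)]
spare_cap []
switch [(0.77, [313, 195, 350, 236], 1030)]
lever [(0.42, [180, 117, 262, 159], 825)]
roller [(0.52, [321, 224, 329, 232], 76), (0.44, [246, 223, 302, 232], 369)]
chisel [(0.72, [246, 223, 304, 233], 369)]
tin [(0.68, [372, 199, 387, 216], 208), (0.44, [362, 119, 450, 174], 4130), (0.29, [284, 131, 351, 162], 1549)]
1.2
```

View pics/side0.png

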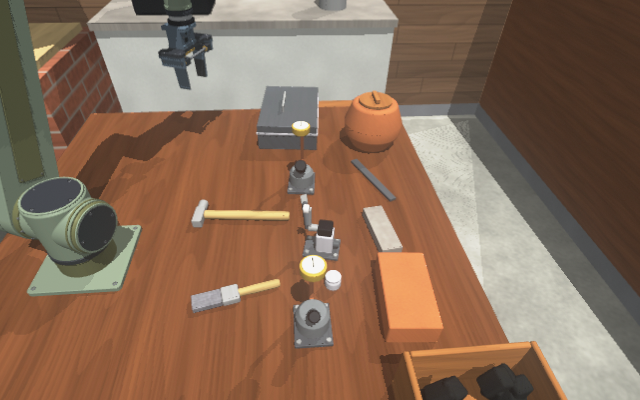

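View pics/top0.png

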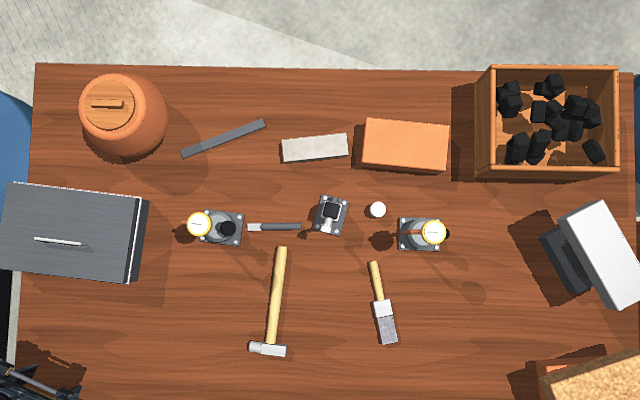

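```bash
python3 - <<'E'
import cv2
a=cv2.imread("pics/side0.png")[110:360,180:380]; cv2.imwrite("pics/side0c.png",cv2.resize(a,None,fx=2.4*1,fy=2.4,interpolation=cv2.INTER_CUBIC))
a=cv2.imread("pics/top0.png")[170:270,170:460]; cv2.imwrite("pics/top0c.png",cv2.resize(a,None,fx=2.7,fy=2.7,interpolation=cv2.INTER_CUBIC))
E
```

```text
(no output)
```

View pics/side0c.png

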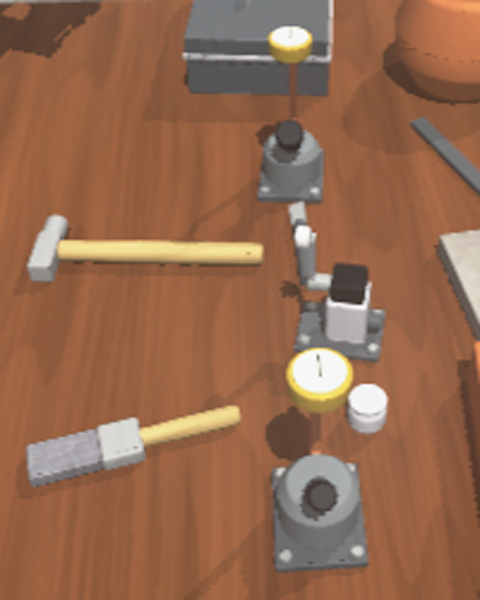

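View pics/top0c.png

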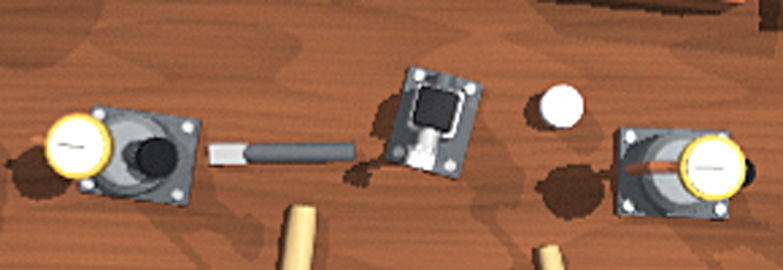

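```bash
cat > h.py <<'E'
import numpy as np,cv2
from workcell import env,cams,spotter
def ray(n,uv):
    c=cams.calibration(n);K=c["camera_matrix"];R=cv2.Rodrigues(c["rvec"])[0];t=c["tvec"]
    p=cv2.undistortPoints(np.array([[uv]],float),K,np.array([c["k1"],0,0,0.]))[0,0]
    d=R.T@np.array([p[0],p[1],1]);return -R.T@t,d
def atz(n,uv,z):
    o,d=ray(n,uv);return o+d*(z-o[2])/d[2]
def proj(n,P):
    c=cams.calibration(n)
    return cv2.projectPoints(np.array(P,float).reshape(-1,3),c["rvec"],c["tvec"],c["camera_matrix"],np.array([c["k1"],0,0,0.]))[0][:,0]
E
python3 - <<'E'
from h import *
np.set_printoptions(precision=1,suppress=True)
T=lambda x,y:(170+x/2.7,170+y/2.7)
S=lambda x,y:(180+x/2.4,110+y/2.4)
print("cap top",atz("top",T(156,156),100),"side",atz("side",S(289,130),100))
print("gauge top",atz("top",T(78,146),206),atz("side",S(290,42),206))
for p in [(100,113),(190,127),(88,185),(178,195)]: print("corner",atz("top",T(*p),12))
print("spare gauge",atz("top",T(711,167),206),atz("side",S(320,376),206))
for p in [(628,134),(720,138),(628,206),(720,208)]: print("sp corner",atz("top",T(*p),12))
print("spare cap side",atz("side",S(322,494),100))
for p in [(419,75),(474,89),(396,152),(450,166)]: print("switch corner",atz("top",T(*p),10))
print("head",atz("top",T(437,108),90))
print("roller",atz("top",T(422,155),138),atz("side",S(298,216),140))
for p in [(62-62+562,106)]: print("tin",atz("top",T(*p),34))
for p in [(210,154),(355,152)]: print("chisel",atz("top",T(*p),15))
E
```

```text
cap top [536.7 222.5 100. ] side [537.1 223.5 100. ]
gauge top [540.3 260.1 206. ] [541. 245. 206.]
corner [576.7 293.8  12. ]
corner [566.  211.2  12. ]
corner [511.  301.8  12. ]
corner [504.1 219.7  12. ]
spare gauge [ 536.7 -221.7  206. ] [ 536.7 -230.2  206. ]
sp corner [ 569.8 -186.2   12. ]
sp corner [ 568.3 -268.9   12. ]
sp corner [ 504.9 -187.1   12. ]
sp corner [ 505.3 -269.4   12. ]
spare cap side [ 536.5 -264.5  100. ]
switch corner [618.8   4.2  10. ]
switch corner [607.3 -46.2  10. ]
switch corner [548.1  23.3  10. ]
switch corner [536.7 -26.1  10. ]
head [583.9 -13.1  90. ]
roller [542.2  -2.  138. ] [535.7  24.4 140. ]
tin [ 592.1 -124.2   34. ]
chisel [541.9 191.6  15. ]
chisel [547.   60.2  15. ]
```

Emit:
apply_moves(
  plan=[
    {"jaw": 0,"delta_pos": [28,24,-36],"spin": 0.18},
    {"jaw": 0,"delta_pos": [56,48,-72],"spin": 0.36},
    {"jaw": 0,"delta_pos": [84,72,-108],"spin": 0.54},
    {"jaw": 0,"delta_pos": [112,96,-144],"spin": 0.72},
    {"jaw": 0,"delta_pos": [140,120,-180],"spin": 0.9},
    {"jaw": 0,"delta_pos": [168,144,-216],"spin": 1.08},
    {"jaw": 0,"delta_pos": [196,168,-252],"spin": 1.26},
    {"jaw": 0,"delta_pos": [225,192,-290],"spin": 1.44},
  ],
)

```text
time_s: 2.2
ee_pos: [81.5, 757.7, 463.6]
ee_rot: [-179.8, -1.6, 75.6]
force: [0.0, -0.7, 0.5]
gripper_width: 91.0
```

```bash
python3 - <<'E'
from h import *
np.set_printoptions(precision=2,suppress=True)
s=env.state();print(s)
E
```

```text
{'time_s': 2.2, 'qpos': array([ 82.99,  42.31,  12.26,   0.03, 123.86,  97.43]), 'qvel': array([13.28, -2.52, -0.09,  0.25,  3.09, 98.45]), 'effort': array([ -1.39, -55.82, -46.9 ,  -0.  ,  -0.15,  -1.47]), 'ee_pos': array([ 81.45, 757.65, 463.64]), 'ee_rot': array([-179.78,   -1.55,   75.57]), 'force': array([ 0.03, -0.65,  0.47]), 'torque': array([-0.1 ,  0.06, -0.06]), 'gripper_width': 90.95427146530443}
```

Emit:
apply_moves(
  plan=[
    {"jaw": 0,"delta_pos": [0,0,-60],"spin": 0},
    {"jaw": 0,"delta_pos": [0,0,-120],"spin": 0},
    {"jaw": 0,"delta_pos": [0,0,-180],"spin": 0},
    {"jaw": 0,"delta_pos": [0,0,-240],"spin": 0},
    {"jaw": 0,"delta_pos": [0,0,-300],"spin": 0},
    {"jaw": 0,"delta_pos": [0,0,-300],"spin": 0},
    {"jaw": 0,"delta_pos": [0,0,-300],"spin": 0},
    {"jaw": 0,"delta_pos": [0,0,-300],"spin": 0},
  ],
)

```text
time_s: 3.2
ee_pos: [68.4, 636.5, 591.3]
ee_rot: [-179.5, -3.6, 75.6]
force: [-0.2, -0.2, -0.4]
gripper_width: 91.6
```

```bash
python3 - <<'E'
from h import *
np.set_printoptions(precision=2,suppress=True)
s=env.state();print(s["qpos"],s["ee_pos"],s["ee_rot"])
E
```

```text
[ 82.8   31.68  12.34   0.09 132.33  97.29] [ 68.43 636.53 591.26] [-179.47   -3.61   75.55]
```

Emit:
apply_moves(
  plan=[
    {"jaw": 0,"delta_pos": [400,0,-350],"spin": 0},
    {"jaw": 0,"delta_pos": [400,0,-350],"spin": 0},
    {"jaw": 0,"delta_pos": [400,0,-350],"spin": 0},
    {"jaw": 0,"delta_pos": [400,0,-350],"spin": 0},
    {"jaw": 0,"delta_pos": [400,0,-350],"spin": 0},
    {"jaw": 0,"delta_pos": [400,0,-350],"spin": 0},
    {"jaw": 0,"delta_pos": [400,0,-350],"spin": 0},
    {"jaw": 0,"delta_pos": [400,0,-350],"spin": 0},
  ],
)

```text
time_s: 4.2
ee_pos: [101.6, 666.8, 575.4]
ee_rot: [-179.2, -5.9, 75.5]
force: [0.6, 0.4, -0.5]
gripper_width: 90.9
```

```bash
python3 - <<'E'
from h import *
np.set_printoptions(precision=2,suppress=True)
s=env.state();print(s["qpos"],s["ee_pos"],s["ee_rot"])
for p in [(100,105),(300,100),(395,105)]: print(atz("side",p,0))
E
```

```text
[ 80.22  33.24  12.32   0.36 128.52  94.88] [101.65 666.79 575.42] [-179.24   -5.88   75.54]
[-235.05  811.76    0.  ]
[566.1  807.81   0.  ]
[952.7  742.47   0.  ]
```

Emit:
apply_moves(
  plan=[
    {"jaw": 0,"delta_pos": [600,-60,-40],"spin": -0.1},
    {"jaw": 0,"delta_pos": [600,-60,-40],"spin": -0.1},
    {"jaw": 0,"delta_pos": [600,-60,-40],"spin": -0.1},
    {"jaw": 0,"delta_pos": [600,-60,-40],"spin": -0.1},
    {"jaw": 0,"delta_pos": [600,-60,-40],"spin": -0.1},
    {"jaw": 0,"delta_pos": [600,-60,-40],"spin": -0.1},
    {"jaw": 0,"delta_pos": [600,-60,-40],"spin": -0.1},
    {"jaw": 0,"delta_pos": [600,-60,-40],"spin": -0.1},
  ],
)

```text
time_s: 5.2
ee_pos: [124.9, 818.2, 438.1]
ee_rot: [-179.8, -8.6, 81.3]
force: [0.1, -0.8, 0.2]
gripper_width: 91.1
```

```bash
python3 - <<'E'
from h import *
np.set_printoptions(precision=2,suppress=True)
s=env.state();print(s["qpos"],s["ee_pos"],s["ee_rot"])
im=cams.grab_frame("side"); cv2.imwrite("pics/s1.png",im[:,:,::-1])
for y in (850,900,1000,1200):
  o,d=ray("side",(250,25)); k=(y-o[1])/d[1]; print(o+k*d)
E
```

```text
[ 80.4   44.48  12.31   0.33 114.59  89.26] [124.89 818.23 438.05] [-179.83   -8.62   81.29]
[387.86 850.   283.21]
[384.2 900.  267.9]
[ 376.88 1000.    237.28]
[ 362.24 1200.    176.04]
```

View pics/s1.png

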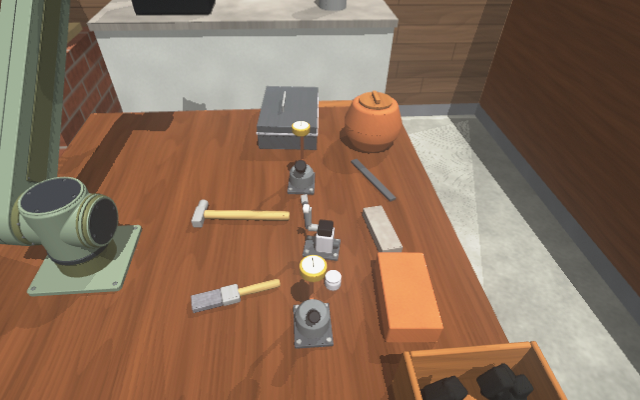

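Emit:
apply_moves(
  plan=[
    {"jaw": 0,"delta_pos": [600,-40,-350],"spin": -0.05},
    {"jaw": 0,"delta_pos": [600,-40,-350],"spin": -0.05},
    {"jaw": 0,"delta_pos": [600,-40,-350],"spin": -0.05},
    {"jaw": 0,"delta_pos": [600,-40,-350],"spin": -0.05},
    {"jaw": 0,"delta_pos": [600,-40,-350],"spin": -0.05},
    {"jaw": 0,"delta_pos": [600,-40,-350],"spin": -0.05},
    {"jaw": 0,"delta_pos": [600,-40,-350],"spin": -0.05},
    {"jaw": 0,"delta_pos": [600,-40,-350],"spin": -0.05},
  ],
)

```text
time_s: 6.25
ee_pos: [110.4, 835.2, 441.5]
ee_rot: [179.7, -11.3, 84.2]
force: [-1.0, 0.9, -0.1]
gripper_width: 91.2
```

Emit:
apply_moves(
  plan=[
    {"jaw": 0,"delta_pos": [600,-60,-350],"spin": 0},
    {"jaw": 0,"delta_pos": [600,-60,-350],"spin": 0},
    {"jaw": 0,"delta_pos": [600,-60,-350],"spin": 0},
    {"jaw": 0,"delta_pos": [600,-60,-350],"spin": 0},
    {"jaw": 0,"delta_pos": [600,-60,-350],"spin": 0},
    {"jaw": 0,"delta_pos": [600,-60,-350],"spin": 0},
    {"jaw": 0,"delta_pos": [600,-60,-350],"spin": 0},
    {"jaw": 0,"delta_pos": [600,-60,-350],"spin": 0},
  ],
)

```text
time_s: 7.25
ee_pos: [78.1, 844.9, 457.8]
ee_rot: [179.7, -14.2, 84.2]
force: [0.9, -0.2, 0.9]
gripper_width: 91.4
```

```bash
python3 - <<'E'
from h import *
np.set_printoptions(precision=2,suppress=True)
s=env.state();print(s["qpos"],s["ee_pos"],s["ee_rot"])
E
```

```text
[ 84.05  43.48  12.32  -0.3  110.04  89.75] [ 78.13 844.86 457.77] [179.68 -14.16  84.21]
```

Emit:
apply_moves(
  plan=[
    {"jaw": 0,"delta_pos": [600,0,-300],"spin": 0},
    {"jaw": 0,"delta_pos": [600,0,-300],"spin": 0},
    {"jaw": 0,"delta_pos": [600,0,-300],"spin": 0},
    {"jaw": 0,"delta_pos": [600,0,-300],"spin": 0},
    {"jaw": 0,"delta_pos": [600,0,-300],"spin": 0},
    {"jaw": 0,"delta_pos": [600,0,-300],"spin": 0},
    {"jaw": 0,"delta_pos": [600,0,-300],"spin": 0},
    {"jaw": 0,"delta_pos": [600,0,-300],"spin": 0},
  ],
)

```text
time_s: 8.25
ee_pos: [81.2, 856.7, 467.7]
ee_rot: [179.7, -17.1, 84.2]
force: [0.4, -0.2, -0.3]
gripper_width: 91.4
```

Emit:
apply_moves(
  plan=[
    {"jaw": 0,"delta_pos": [600,0,-300],"spin": 0},
    {"jaw": 0,"delta_pos": [600,0,-300],"spin": 0},
    {"jaw": 0,"delta_pos": [600,0,-300],"spin": 0},
    {"jaw": 0,"delta_pos": [600,0,-300],"spin": 0},
    {"jaw": 0,"delta_pos": [600,0,-300],"spin": 0},
    {"jaw": 0,"delta_pos": [600,0,-300],"spin": 0},
    {"jaw": 0,"delta_pos": [600,0,-300],"spin": 0},
    {"jaw": 0,"delta_pos": [600,0,-300],"spin": 0},
  ],
)

```text
time_s: 9.25
ee_pos: [82.9, 860.1, 488.1]
ee_rot: [179.7, -20.1, 84.2]
force: [-0.3, -0.0, -0.1]
gripper_width: 91.2
```

Emit:
apply_moves(
  plan=[
    {"jaw": 0,"delta_pos": [600,0,-300],"spin": 0},
    {"jaw": 0,"delta_pos": [600,0,-300],"spin": 0},
    {"jaw": 0,"delta_pos": [600,0,-300],"spin": 0},
    {"jaw": 0,"delta_pos": [600,0,-300],"spin": 0},
    {"jaw": 0,"delta_pos": [600,0,-300],"spin": 0},
    {"jaw": 0,"delta_pos": [600,0,-300],"spin": 0},
    {"jaw": 0,"delta_pos": [600,0,-300],"spin": 0},
    {"jaw": 0,"delta_pos": [600,0,-300],"spin": 0},
  ],
)

```text
time_s: 10.25
ee_pos: [83.4, 856.9, 515.9]
ee_rot: [179.7, -23.1, 84.3]
force: [-0.4, -0.6, 0.1]
gripper_width: 91.1
```

```bash
python3 - <<'E'
from h import *
np.set_printoptions(precision=2,suppress=True)
s=env.state();print(s["qpos"],s["ee_pos"],s["ee_rot"])
E
```

```text
[ 83.71  40.3   12.33  -0.08 104.32  89.47] [ 83.42 856.93 515.88] [179.7  -23.05  84.26]
```

Emit:
apply_moves(
  plan=[
    {"jaw": 0,"delta_pos": [600,0,-250],"spin": 0},
    {"jaw": 0,"delta_pos": [600,0,-250],"spin": 0},
    {"jaw": 0,"delta_pos": [600,0,-250],"spin": 0},
    {"jaw": 0,"delta_pos": [600,0,-250],"spin": 0},
    {"jaw": 0,"delta_pos": [600,0,-250],"spin": 0},
    {"jaw": 0,"delta_pos": [600,0,-250],"spin": 0},
    {"jaw": 0,"delta_pos": [600,0,-250],"spin": 0},
    {"jaw": 0,"delta_pos": [600,0,-250],"spin": 0},
  ],
)

```text
time_s: 11.25
ee_pos: [84.6, 862.5, 534.3]
ee_rot: [179.7, -26.1, 84.3]
force: [-1.0, 0.6, 0.5]
gripper_width: 91.4
```

Emit:
apply_moves(
  plan=[
    {"jaw": 0,"delta_pos": [600,0,-250],"spin": 0},
    {"jaw": 0,"delta_pos": [600,0,-250],"spin": 0},
    {"jaw": 0,"delta_pos": [600,0,-250],"spin": 0},
    {"jaw": 0,"delta_pos": [600,0,-250],"spin": 0},
    {"jaw": 0,"delta_pos": [600,0,-250],"spin": 0},
    {"jaw": 0,"delta_pos": [600,0,-250],"spin": 0},
    {"jaw": 0,"delta_pos": [600,0,-250],"spin": 0},
    {"jaw": 0,"delta_pos": [600,0,-250],"spin": 0},
  ],
)

```text
time_s: 12.25
ee_pos: [84.8, 860.0, 561.1]
ee_rot: [179.7, -29.2, 84.3]
force: [-1.0, 0.4, -0.5]
gripper_width: 91.3
```

Emit:
apply_moves(
  plan=[
    {"jaw": 0,"delta_pos": [600,0,-250],"spin": 0},
    {"jaw": 0,"delta_pos": [600,0,-250],"spin": 0},
    {"jaw": 0,"delta_pos": [600,0,-250],"spin": 0},
    {"jaw": 0,"delta_pos": [600,0,-250],"spin": 0},
    {"jaw": 0,"delta_pos": [600,0,-250],"spin": 0},
    {"jaw": 0,"delta_pos": [600,0,-250],"spin": 0},
    {"jaw": 0,"delta_pos": [600,0,-250],"spin": 0},
    {"jaw": 0,"delta_pos": [600,0,-250],"spin": 0},
  ],
)

```text
time_s: 13.25
ee_pos: [84.1, 851.0, 593.6]
ee_rot: [179.7, -32.2, 84.3]
force: [-0.6, 0.0, 0.5]
gripper_width: 91.2
```

```bash
python3 - <<'E'
from h import *
np.set_printoptions(precision=2,suppress=True)
s=env.state();print(s["qpos"],s["ee_pos"],s["ee_rot"])
T=lambda x,y:(170+x/2.7,170+y/2.7)
S=lambda x,y:(180+x/2.4,110+y/2.4)
# triangulate
def tri(a,b):
    o1,d1=ray("top",a);o2,d2=ray("side",b)
    M=np.c_[d1,-d2];k=np.linalg.lstsq(M,o2-o1,rcond=None)[0]
    p,q=o1+k[0]*d1,o2+k[1]*d2
    return (p+q)/2,np.linalg.norm(p-q)
print("gauge",tri(T(78,146),S(290,38)))
print("cap",tri(T(156,155),S(289,130)))
print("spare gauge",tri(T(711,167),S(319,371)))
print("roller",tri(T(422,155),S(304,236)))
print("tin",tri(T(562,105),S(368,398)))
E
```

```text
[83.55 36.   12.33  0.1  99.44 89.37] [ 84.12 851.05 593.55] [179.69 -32.23  84.32]
gauge (array([541.13, 261.27, 201.45]), np.float64(1.4102652309047674))
cap (array([537.32, 222.39, 100.82]), np.float64(0.49509272100127))
spare gauge (array([ 536.74, -222.43,  202.3 ]), np.float64(0.19408356248289477))
roller (array([541.06,  -1.9 , 136.83]), np.float64(2.2893334762013193))
tin (array([ 592.98, -124.15,   34.06]), np.float64(0.07090767963239929))
```

```bash
cat >> h.py <<'E'
from scipy.spatial.transform import Rotation as Ro
np.set_printoptions(precision=2,suppress=True)
U=np.array([-.06,-.571,.819]);CAP=np.array([537,222.4,100.])
def R(): return Ro.from_euler("xyz",env.state()["ee_rot"],degrees=True).as_matrix()
def d(P): return R().T@(np.array(P,float)-env.state()["ee_pos"])
E
python3 - <<'E'
from h import *
print(R()); print(d([400,100,350])); print(d(CAP+100*U), CAP+100*U)
E
```

```text
[[ 0.08  0.99  0.06]
 [ 0.84 -0.1   0.53]
 [ 0.53  0.   -0.85]]
[-735.63  389.67 -173.72]
[-759.33  512.56   10.73] [531.  165.3 181.9]
```

Emit:
apply_moves(
  plan=[
    {"jaw": 0,"delta_pos": [-52,28,-12],"spin": 0},
    {"jaw": 0,"delta_pos": [-105,56,-25],"spin": 0},
    {"jaw": 0,"delta_pos": [-157,83,-37],"spin": 0},
    {"jaw": 0,"delta_pos": [-210,111,-50],"spin": 0},
    {"jaw": 0,"delta_pos": [-262,139,-62],"spin": 0},
    {"jaw": 0,"delta_pos": [-315,167,-74],"spin": 0},
    {"jaw": 0,"delta_pos": [-367,195,-87],"spin": 0},
    {"jaw": 0,"delta_pos": [-420,222,-99],"spin": 0},
  ],
)

```text
time_s: 14.25
ee_pos: [259.3, 432.1, 457.9]
ee_rot: [179.6, -32.3, 84.4]
force: [0.8, -0.2, -0.1]
gripper_width: 91.2
```

```bash
python3 - <<'E'
from h import *
s=env.state();print(s["qpos"],s["qvel"],s["ee_pos"],s["ee_rot"])
print(d([400,100,350])); print(d(CAP+100*U))
E
```

```text
[44.8  -6.66 91.33 20.82 70.39 47.85] [-67.63 -22.51  39.91  32.24   5.04 -72.27] [259.3  432.14 457.92] [179.6  -32.27  84.39]
[-325.47  173.05  -76.68]
[-349.44  295.75  107.85]
```

Emit:
apply_moves(
  plan=[
    {"jaw": 0,"delta_pos": [-54,29,-13],"spin": 0},
    {"jaw": 0,"delta_pos": [-108,58,-26],"spin": 0},
    {"jaw": 0,"delta_pos": [-162,86,-38],"spin": 0},
    {"jaw": 0,"delta_pos": [-216,115,-51],"spin": 0},
    {"jaw": 0,"delta_pos": [-270,144,-64],"spin": 0},
    {"jaw": 0,"delta_pos": [-325,173,-76],"spin": 0},
    {"jaw": 0,"delta_pos": [-331,204,-31],"spin": 0},
    {"jaw": 0,"delta_pos": [-337,234,15],"spin": 0},
  ],
)

```text
time_s: 15.25
ee_pos: [467.1, 131.0, 265.8]
ee_rot: [179.5, -32.2, 84.2]
force: [0.6, -0.1, 0.2]
gripper_width: 91.2
```

```bash
python3 - <<'E'
from h import *
s=env.state();print(s["qpos"],s["qvel"],s["ee_pos"],s["ee_rot"])
print(d(CAP+100*U),d(CAP+60*U))
E
```

```text
[ -7.46   6.82 104.98  34.11  72.03 -13.41] [ 24.36  35.68  10.03   9.42 -49.73  -7.69] [467.09 131.01 265.81] [179.46 -32.24  84.18]
[-10.42  59.23  93.19] [ -8.47  58.92 133.15]
```

Emit:
apply_moves(
  plan=[
    {"jaw": 0,"delta_pos": [-4,24,38],"spin": 0},
    {"jaw": 0,"delta_pos": [-8,48,74],"spin": 0},
    {"jaw": 0,"delta_pos": [-10,59,94],"spin": 0},
    {"jaw": 0.2,"delta_pos": [-9,59,110],"spin": 0},
    {"jaw": 0.2,"delta_pos": [-9,59,120],"spin": 0},
    {"jaw": 0.2,"delta_pos": [-9,59,120],"spin": 0},
    {"jaw": 0.2,"delta_pos": [-9,59,120],"spin": 0},
    {"jaw": 0.2,"delta_pos": [-9,59,120],"spin": 0},
  ],
)

```text
time_s: 16.25
ee_pos: [532.8, 180.5, 160.8]
ee_rot: [179.4, -32.2, 84.2]
force: [-0.1, -0.2, 0.8]
gripper_width: 73.1
```

```bash
python3 - <<'E'
from h import *
s=env.state();print(s["qpos"],s["ee_pos"],s["ee_rot"],s["gripper_width"])
for n in("side","top"):
    im=cams.grab_frame(n)
    p=proj(n,[s["ee_pos"],CAP]); print(n,p)
    a=im[:,:,::-1][80:280,200:400] if n=="side" else im[:,:,::-1][150:300,150:350]
    cv2.imwrite(f"pics/{n}2.png",cv2.resize(a,None,fx=3 if n=="side" else 4,fy=3 if n=="side" else 4,interpolation=cv2.INTER_CUBIC))
print(d(CAP),R().T@-U)
E
```

```text
[ -0.99  17.99 106.78  38.68  58.12 -16.85] [532.83 180.5  160.78] [179.36 -32.24  84.22] 73.05849291558974
side [[299.36 155.24]
 [300.4  164.4 ]]
top [[241.27 229.26]
 [227.84 227.67]]
[ 3.33 -0.8  73.64] [ 0.05 -0.01  1.  ]
```

View pics/side2.png

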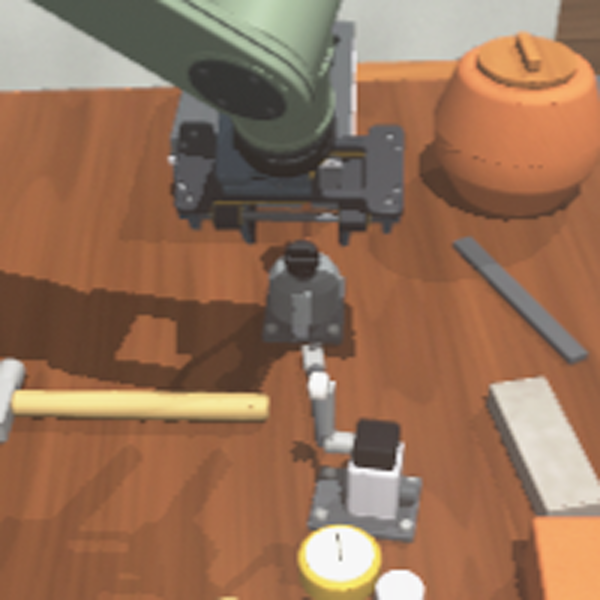

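View pics/top2.png

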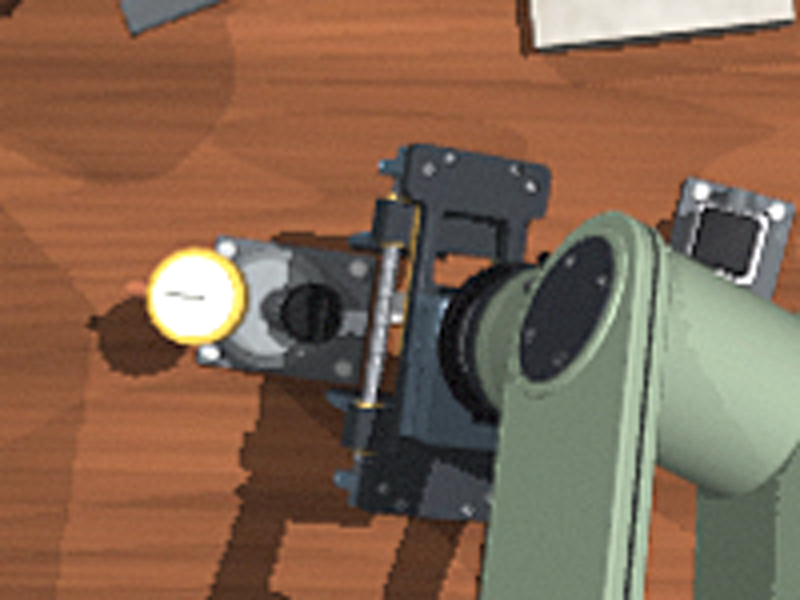

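Emit:
apply_moves(
  plan=[
    {"jaw": 0.2,"delta_pos": [0,-1,25],"spin": 0},
    {"jaw": 0.2,"delta_pos": [0,-1,50],"spin": 0},
    {"jaw": 0.2,"delta_pos": [0,-1,70],"spin": 0},
    {"jaw": 0.2,"delta_pos": [0,-1,82],"spin": 0},
    {"jaw": 0.2,"delta_pos": [0,-1,90],"spin": 0},
    {"jaw": 0.2,"delta_pos": [0,-1,93],"spin": 0},
    {"jaw": 0.2,"delta_pos": [0,-1,93],"spin": 0},
    {"jaw": 0.2,"delta_pos": [0,-1,93],"spin": 0},
  ],
  squeeze=40,
)

```text
time_s: 17.35
ee_pos: [538.1, 229.7, 82.3]
ee_rot: [179.3, -32.3, 84.2]
force: [0.6, 0.2, -0.4]
gripper_width: 73.0
```

```bash
python3 - <<'E'
from h import *
s=env.state();print(s["qpos"],s["ee_pos"],s["ee_rot"],s["gripper_width"],s["force"])
print(d(CAP-20*U))
for n in("side","top"):
    im=cams.grab_frame(n)
    a=im[:,:,::-1][80:280,200:400] if n=="side" else im[:,:,::-1][150:300,150:350]
    cv2.imwrite(f"pics/{n}3.png",cv2.resize(a,None,fx=3 if n=="side" else 4,fy=3 if n=="side" else 4,interpolation=cv2.INTER_CUBIC))
E
```

```text
[  4.47  24.23 111.01  45.17  47.51 -21.72] [538.08 229.71  82.32] [179.33 -32.25  84.22] 73.03987638848974 [ 0.6   0.19 -0.42]
[ 4.16 -0.31  1.08]
```

View pics/side3.png

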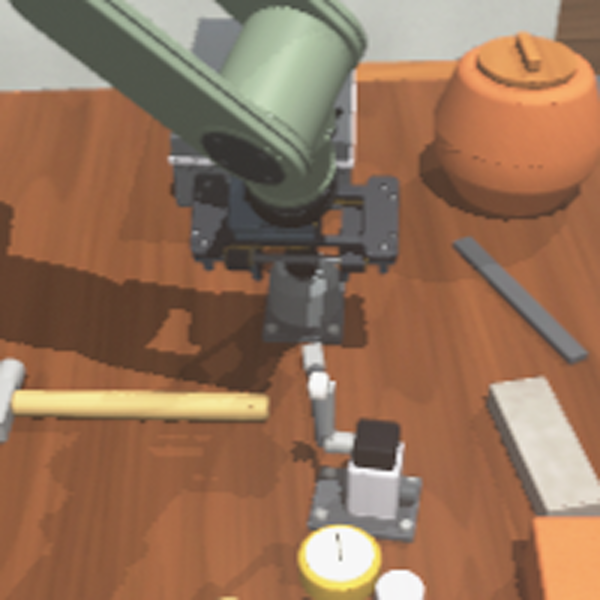

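View pics/top3.png

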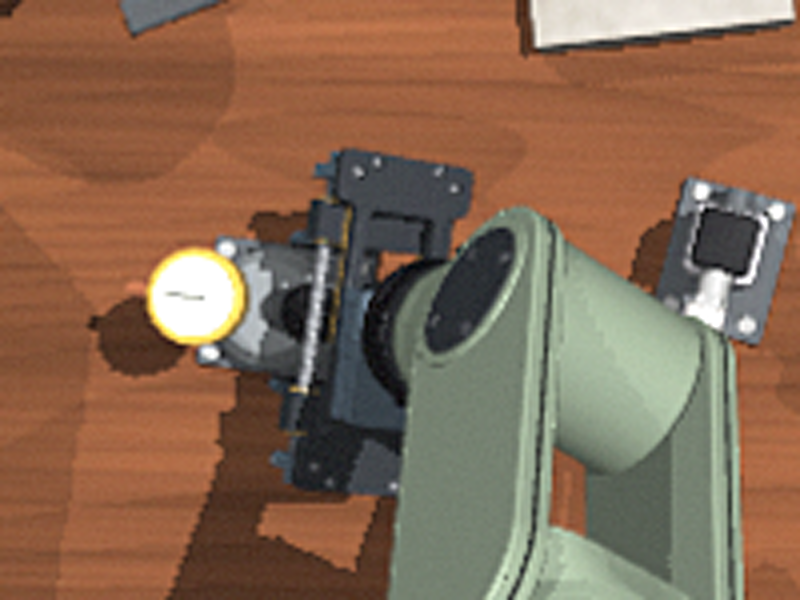

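Emit:
apply_moves(
  plan=[
    {"jaw": 0.8,"delta_pos": [0,0,0],"spin": 0},
    {"jaw": 0.8,"delta_pos": [0,0,0],"spin": 0},
    {"jaw": 0.8,"delta_pos": [0,0,0],"spin": 0},
    {"jaw": 0.8,"delta_pos": [0,0,0],"spin": 0},
    {"jaw": 0.8,"delta_pos": [0,0,0],"spin": 0},
    {"jaw": 0.8,"delta_pos": [0,0,0],"spin": 0},
    {"jaw": 0.8,"delta_pos": [0,0,0],"spin": 0},
    {"jaw": 0.8,"delta_pos": [0,0,0],"spin": 0},
  ],
  squeeze=40,
)

```text
time_s: 18.45
ee_pos: [538.6, 229.6, 82.3]
ee_rot: [179.3, -32.2, 84.2]
force: [4.1, 1.1, -0.8]
gripper_width: 32.7
```

```bash
python3 - <<'E'
from h import *
s=env.state();print(s["ee_pos"],s["ee_rot"],s["gripper_width"],s["force"], R().T@U)
E
```

```text
[538.64 229.62  82.32] [179.27 -32.24  84.21] 32.65706796711676 [ 4.14  1.14 -0.81] [-0.05  0.01 -1.  ]
```

Emit:
apply_moves(
  plan=[
    {"jaw": 0.8,"delta_pos": [0,0.5,-3],"spin": 0},
    {"jaw": 0.8,"delta_pos": [0,0.5,-6],"spin": 0},
    {"jaw": 0.8,"delta_pos": [-0.5,0.5,-9],"spin": 0},
    {"jaw": 0.8,"delta_pos": [-0.5,0.5,-12],"spin": 0},
    {"jaw": 0.8,"delta_pos": [-0.8,0.5,-15],"spin": 0},
    {"jaw": 0.8,"delta_pos": [-0.8,0.5,-17],"spin": 0},
    {"jaw": 0.8,"delta_pos": [-0.8,0.5,-17],"spin": 0},
    {"jaw": 0.8,"delta_pos": [-0.8,0.5,-17],"spin": 0},
  ],
  squeeze=40,
)

```text
time_s: 19.45
ee_pos: [537.6, 220.4, 95.4]
ee_rot: [179.4, -32.3, 84.1]
force: [3.3, 4.6, -6.1]
gripper_width: 32.5
```

```bash
python3 - <<'E'
from h import *
s=env.state();print(s["ee_pos"],s["ee_rot"],s["gripper_width"],s["force"], s["force"]@U)
E
```

```text
[537.57 220.45  95.44] [179.37 -32.25  84.14] 32.54318942076055 [ 3.28  4.56 -6.1 ] -7.799232493035149
```

Emit:
apply_moves(
  plan=[
    {"jaw": 0.2,"delta_pos": [0,0,0],"spin": 0},
    {"jaw": 0.2,"delta_pos": [0,0,0],"spin": 0},
    {"jaw": 0.2,"delta_pos": [0,0,0],"spin": 0},
    {"jaw": 0.2,"delta_pos": [0,0,-5],"spin": 0},
    {"jaw": 0.2,"delta_pos": [-1,0,-20],"spin": 0},
    {"jaw": 0.2,"delta_pos": [-3,0,-50],"spin": 0},
    {"jaw": 0.2,"delta_pos": [-5,0,-85],"spin": 0},
    {"jaw": 0.2,"delta_pos": [-5,0,-110],"spin": 0},
  ],
)

```text
time_s: 20.45
ee_pos: [530.3, 156.6, 188.0]
ee_rot: [179.2, -32.2, 84.2]
force: [-0.1, -0.5, -0.4]
gripper_width: 73.0
```

```bash
python3 - <<'E'
from h import *
s=env.state();print(s["qpos"],s["ee_pos"],s["ee_rot"],s["gripper_width"],s["force"])
for n in("side","top"):
    im=cams.grab_frame(n)
    a=im[:,:,::-1][80:280,200:400] if n=="side" else im[:,:,::-1][150:300,150:350]
    cv2.imwrite(f"pics/{n}4.png",cv2.resize(a,None,fx=3 if n=="side" else 4,fy=3 if n=="side" else 4,interpolation=cv2.INTER_CUBIC))
print(proj("top",[CAP,CAP+16*U]),proj("side",[CAP,CAP+16*U]))
print(R())
E
```

```text
[ -3.67  16.07 105.05  37.    62.22 -16.31] [530.28 156.57 187.98] [179.21 -32.24  84.17] 72.99819079256496 [-0.07 -0.46 -0.39]
[[227.84 227.67]
 [230.65 228.02]] [[300.4  164.4 ]
 [300.16 162.55]]
[[ 0.08  0.99  0.07]
 [ 0.84 -0.11  0.53]
 [ 0.53  0.02 -0.85]]
```

View pics/side4.png

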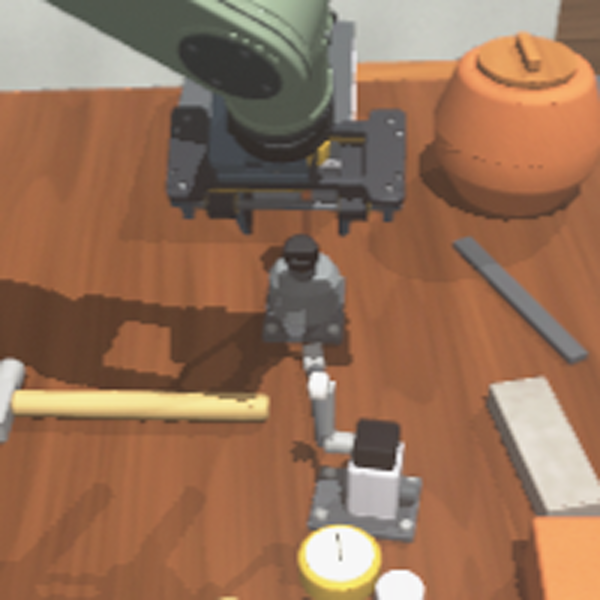

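View pics/top4.png

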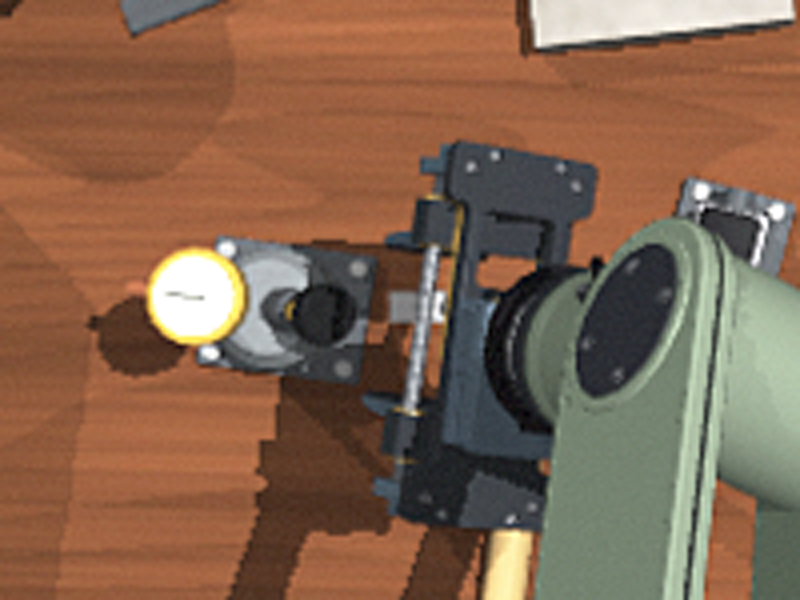

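```bash
python3 - <<'E'
from h import *
Rm=R()
for P in [[534,-52,195],[534,-50,119],[539,-23,119],[539,-33,119]]: print(P,d(P))
E
```

```text
[534, -52, 195] [-171.96   25.38 -115.25]
[534, -50, 119] [-210.85   23.97  -49.93]
[539, -23, 119] [-187.71   25.97  -35.29]
[539, -33, 119] [-196.12   27.07  -40.58]
```

Emit:
apply_moves(
  plan=[
    {"jaw": 1,"delta_pos": [-43,6,-29],"spin": 0},
    {"jaw": 1,"delta_pos": [-86,13,-58],"spin": 0},
    {"jaw": 1,"delta_pos": [-129,19,-87],"spin": 0},
    {"jaw": 1,"delta_pos": [-172,25,-115],"spin": 0},
    {"jaw": 1,"delta_pos": [-175,25,-112],"spin": 0},
    {"jaw": 1,"delta_pos": [-190,25,-85],"spin": 0},
    {"jaw": 1,"delta_pos": [-211,24,-50],"spin": 0},
    {"jaw": 1,"delta_pos": [-211,24,-50],"spin": 0},
  ],
)

```text
time_s: 21.55
ee_pos: [531.6, -48.0, 116.5]
ee_rot: [179.5, -32.4, 84.0]
force: [0.7, 0.1, -0.7]
gripper_width: 0.1
```

```bash
python3 - <<'E'
from h import *
s=env.state();print(s["qpos"],s["ee_pos"],s["ee_rot"],s["gripper_width"],s["force"])
for n in("side","top"):
    im=cams.grab_frame(n)
    a=im[:,:,::-1][130:330,230:430] if n=="side" else im[:,:,::-1][150:300,250:450]
    cv2.imwrite(f"pics/{n}5.png",cv2.resize(a,None,fx=3 if n=="side" else 4,fy=3 if n=="side" else 4,interpolation=cv2.INTER_CUBIC))
print(proj("side",[s["ee_pos"],[541,-2,136]]),proj("top",[s["ee_pos"],[541,-2,136]]))
for P in [[539,-23,119],[539,-30,119],[546.5,4.8,112]]: print(d(P))
E
```

```text
[-25.15  24.6  103.75  33.64  66.88 -36.75] [531.64 -48.02 116.54] [179.45 -32.42  84.04] 0.13246688876303098 [ 0.67  0.14 -0.75]
[[304.45 228.63]
 [307.13 208.6 ]] [[346.91 232.95]
 [326.31 227.97]]
[22.16  1.9  14.73]
[16.28  2.66 11.02]
[42.43  6.2  35.92]
```

View pics/side5.png

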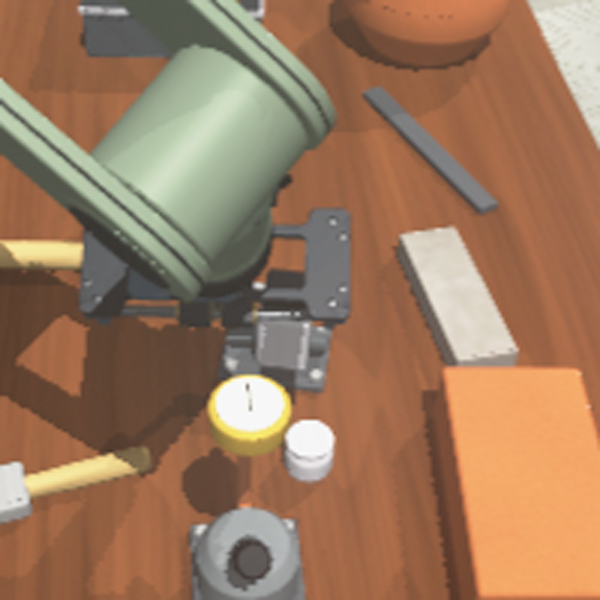

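View pics/top5.png

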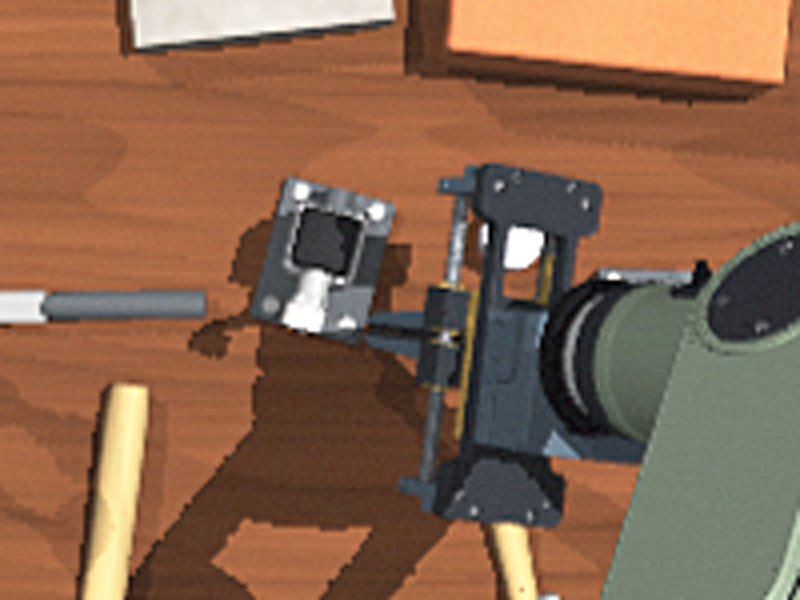

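Emit:
apply_moves(
  plan=[
    {"jaw": 1,"delta_pos": [6,3,5],"spin": 0},
    {"jaw": 1,"delta_pos": [12,5,9],"spin": 0},
    {"jaw": 1,"delta_pos": [18,5,12],"spin": 0},
    {"jaw": 1,"delta_pos": [24,5,17],"spin": 0},
    {"jaw": 1,"delta_pos": [28,5,21],"spin": 0},
    {"jaw": 1,"delta_pos": [30,5,23],"spin": 0},
    {"jaw": 1,"delta_pos": [30,5,23],"spin": 0},
    {"jaw": 1,"delta_pos": [30,5,23],"spin": 0},
  ],
)

```text
time_s: 22.65
ee_pos: [543.6, -12.6, 116.4]
ee_rot: [178.9, -32.3, 84.3]
force: [0.1, -2.3, 1.7]
gripper_width: -0.1
```

```bash
cat > look.py <<'E'
import sys
from h import *
t=sys.argv[1]
s=env.state();print(s["ee_pos"],s["ee_rot"],s["gripper_width"],s["force"])
for n in("side","top"):
    im=cams.grab_frame(n)
    a=im[:,:,::-1][170:270,250:350] if n=="side" else im[:,:,::-1][190:265,280:380]
    cv2.imwrite(f"pics/{n}{t}.png",cv2.resize(a,None,fx=5,fy=5,interpolation=cv2.INTER_CUBIC))
for P in [[539,-23,119],[546.5,4.8,112]]: print(d(P))
E
python3 look.py 6
```

```text
[543.56 -12.63 116.39] [178.92 -32.31  84.27] -0.05438173891842422 [ 0.09 -2.31  1.75]
[-7.68 -3.26 -8.09]
[12.59  1.03 13.09]
```

View pics/side6.png

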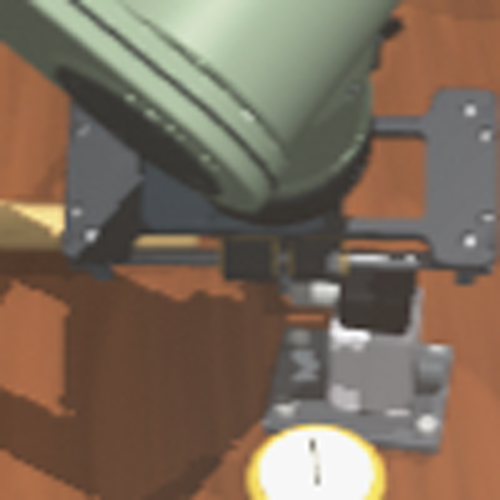

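View pics/top6.png

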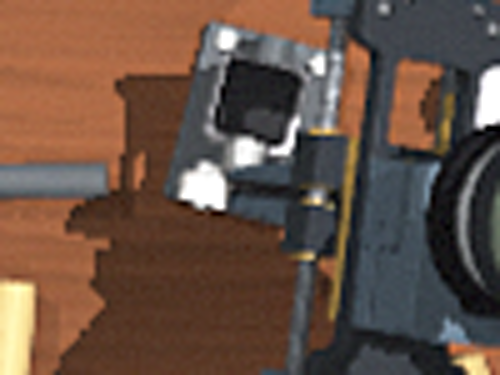

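Emit:
apply_moves(
  plan=[
    {"jaw": 1,"delta_pos": [3,1,4],"spin": 0},
    {"jaw": 1,"delta_pos": [6,2,8],"spin": 0},
    {"jaw": 1,"delta_pos": [9,2.5,12],"spin": 0},
    {"jaw": 1,"delta_pos": [10,2.5,13],"spin": 0},
    {"jaw": 1,"delta_pos": [10,2.5,13],"spin": 0},
    {"jaw": 1,"delta_pos": [10,2.5,13],"spin": 0},
    {"jaw": 1,"delta_pos": [10,2.5,13],"spin": 0},
    {"jaw": 1,"delta_pos": [10,2.5,13],"spin": 0},
  ],
)

```text
time_s: 23.75
ee_pos: [547.7, 2.9, 110.9]
ee_rot: [178.9, -32.3, 84.3]
force: [-2.3, -3.7, 4.9]
gripper_width: 0.4
```

```bash
python3 look.py 7; python3 - <<'E'
from h import *
for f in (0,.35,.5,.78): print(f,proj("top",[[541+.26*60*np.sin(f),-2+.965*60*np.sin(f),76+60*np.cos(f)+5]]))
E
```

```text
[547.73   2.87 110.94] [178.94 -32.34  84.29] 0.4366407863984611 [-2.3  -3.68  4.92]
[-18.16  -5.71 -21.14]
[ 2.1  -1.4   0.06]
0 [[326.29 227.9 ]]
0.35 [[317.33 225.28]]
0.5 [[313.82 224.28]]
0.78 [[308.2  222.73]]
```

View pics/top7.png

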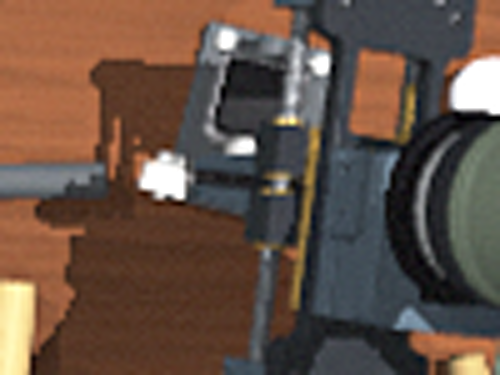

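View pics/side7.png

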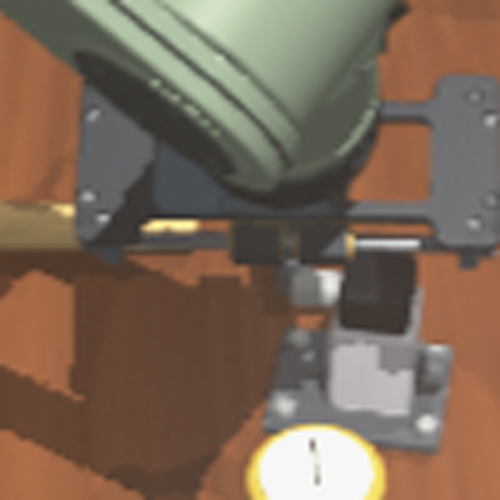

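Emit:
apply_moves(
  plan=[
    {"jaw": 1,"delta_pos": [0,0,0],"spin": 0},
    {"jaw": 1,"delta_pos": [0,0,0],"spin": 0},
    {"jaw": 1,"delta_pos": [0,0,0],"spin": 0},
    {"jaw": 1,"delta_pos": [0,0,0],"spin": 0},
    {"jaw": 1,"delta_pos": [0,0,0],"spin": 0},
    {"jaw": 1,"delta_pos": [0,0,0],"spin": 0},
    {"jaw": 1,"delta_pos": [0,0,0],"spin": 0},
    {"jaw": 1,"delta_pos": [0,0,0],"spin": 0},
  ],
)

```text
time_s: 24.85
ee_pos: [547.7, 2.9, 111.0]
ee_rot: [178.9, -32.3, 84.3]
force: [-1.1, -3.1, 4.8]
gripper_width: 0.3
```

```bash
python3 look.py 8; python3 - <<'E'
from h import *
for P in [[543,-13,116],[531,-50,118],[531,-52,195]]: print(d(P))
E
```

```text
[547.74   2.86 110.98] [178.93 -32.34  84.29] 0.31541387989739994 [-1.14 -3.09  4.83]
[-18.2   -5.71 -21.15]
[ 2.06 -1.41  0.05]
[-11.06  -2.88 -13.02]
[-42.1  -10.72 -35.2 ]
[  -2.59   -9.3  -101.3 ]
```

View pics/top8.png

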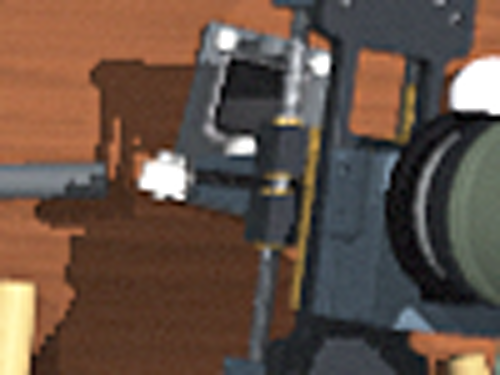

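Emit:
apply_moves(
  plan=[
    {"jaw": 1,"delta_pos": [-6,-1,-7],"spin": 0},
    {"jaw": 1,"delta_pos": [-12,-3,-14],"spin": 0},
    {"jaw": 1,"delta_pos": [-22,-6,-21],"spin": 0},
    {"jaw": 1,"delta_pos": [-32,-9,-28],"spin": 0},
    {"jaw": 1,"delta_pos": [-45,-11,-37],"spin": 0},
    {"jaw": 1,"delta_pos": [-45,-11,-37],"spin": 0},
    {"jaw": 1,"delta_pos": [-25,-10,-70],"spin": 0},
    {"jaw": 1,"delta_pos": [-3,-9,-105],"spin": 0},
  ],
)

```text
time_s: 25.95
ee_pos: [530.6, -54.0, 198.4]
ee_rot: [179.1, -32.4, 84.2]
force: [0.8, -1.1, -0.1]
gripper_width: 0.4
```

```bash
python3 look.py 9; python3 - <<'E'
from h import *
C2=CAP+16*U
for P in [[533,60,210],[530,150,205],C2+70*U, C2+25*U]: print(P,d(P))
E
```

```text
[530.62 -54.02 198.38] [179.08 -32.41  84.2 ] 0.4407914251389735 [ 0.79 -1.08 -0.13]
[-17.14   0.29  87.54]
[  3.13   4.53 108.74]
[533, 60, 210] [100.83 -12.56  54.  ]
[530, 150, 205] [173.69 -25.51 105.55]
[531.84 173.29 170.43] [175.   -27.07 147.22]
[534.54 198.99 133.58] [177.18 -28.08 192.17]
```

View pics/top9.png

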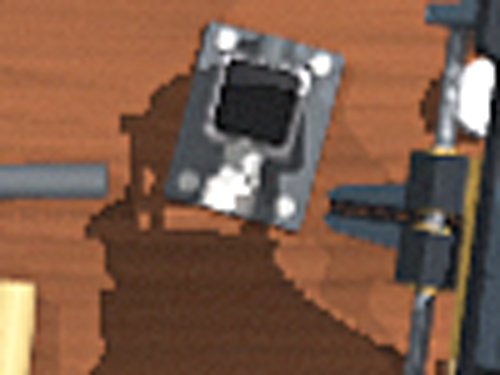

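Emit:
apply_moves(
  plan=[
    {"jaw": 1,"delta_pos": [48,-6,22],"spin": 0},
    {"jaw": 1,"delta_pos": [96,-12,46],"spin": 0},
    {"jaw": 1,"delta_pos": [137,-19,76],"spin": 0},
    {"jaw": 1,"delta_pos": [172,-25,106],"spin": 0},
    {"jaw": 1,"delta_pos": [175,-27,145],"spin": 0},
    {"jaw": 1,"delta_pos": [177,-28,180],"spin": 0},
    {"jaw": 1,"delta_pos": [177,-28,190],"spin": 0},
    {"jaw": 1,"delta_pos": [177,-28,190],"spin": 0},
  ],
)

```text
time_s: 27.05
ee_pos: [534.2, 197.7, 134.9]
ee_rot: [178.4, -32.2, 84.6]
force: [-0.1, 0.5, 0.3]
gripper_width: 0.3
```

```bash
python3 - <<'E'
from h import *
s=env.state();print(s["ee_pos"],s["ee_rot"],s["force"])
print(d(CAP+16*U),d(CAP))
n="top";im=cams.grab_frame(n);a=im[:,:,::-1][190:265,180:280];cv2.imwrite("pics/top10.png",cv2.resize(a,None,fx=5,fy=5,interpolation=cv2.INTER_CUBIC))
E
```

```text
[534.24 197.71 134.88] [178.45 -32.25  84.56] [-0.07  0.46  0.34]
[ 1.62 -0.41 26.77] [ 2.4  -0.75 42.75]
```

View pics/top10.png

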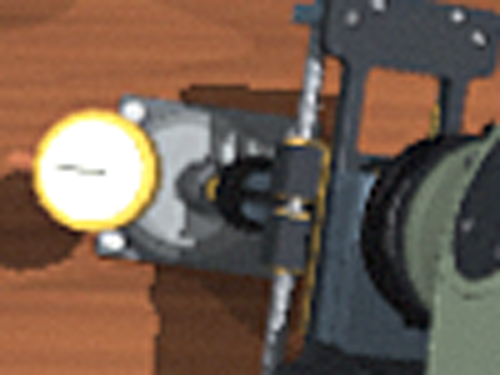

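Cap still open (pixel ~228,228). Press along the axis.

Emit:
apply_moves(
  plan=[
    {"jaw": 1,"delta_pos": [1,-0.5,12],"spin": 0},
    {"jaw": 1,"delta_pos": [2,-0.5,22],"spin": 0},
    {"jaw": 1,"delta_pos": [2,-0.5,27],"spin": 0},
    {"jaw": 1,"delta_pos": [2,-0.5,31],"spin": 0},
    {"jaw": 1,"delta_pos": [2,-0.5,35],"spin": 0},
    {"jaw": 1,"delta_pos": [2.4,-0.5,39],"spin": 0},
    {"jaw": 1,"delta_pos": [2.4,-0.5,43],"spin": 0},
    {"jaw": 1,"delta_pos": [2.4,-0.5,44],"spin": 0},
  ],
)

```text
time_s: 28.1
ee_pos: [538.2, 221.8, 101.7]
ee_rot: [178.2, -32.3, 84.8]
force: [-7.4, -16.4, 21.8]
gripper_width: 0.7
```

```bash
python3 - <<'E'
from h import *
s=env.state();print(s["ee_pos"],s["ee_rot"],s["force"],s["force"]@U)
print(d(CAP))
E
```

```text
[538.21 221.75 101.7 ] [178.18 -32.26  84.77] [ -7.36 -16.35  21.79] 27.624611034459313
[-0.46 -1.32  1.68]
```

Emit:
apply_moves(
  plan=[
    {"jaw": 1,"delta_pos": [0,0,0.5],"spin": 0},
    {"jaw": 1,"delta_pos": [0,0,0],"spin": 0},
    {"jaw": 1,"delta_pos": [0,0,-5],"spin": 0},
    {"jaw": 1,"delta_pos": [0,0,-30],"spin": 0},
    {"jaw": 1,"delta_pos": [-3,0,-70],"spin": 0},
    {"jaw": 1,"delta_pos": [-10,0,-120],"spin": 0},
    {"jaw": 1,"delta_pos": [-15,0,-160],"spin": 0},
    {"jaw": 1,"delta_pos": [-15,0,-160],"spin": 0},
  ],
)

```text
time_s: 29.1
ee_pos: [525.9, 123.4, 231.1]
ee_rot: [177.8, -32.3, 84.8]
force: [0.7, -1.1, -0.5]
gripper_width: 0.4
```

```bash
python3 - <<'E'
from h import *
s=env.state();print(s["ee_pos"],s["force"])
for n in("side","top"):
    im=cams.grab_frame(n)
    a=im[:,:,::-1][110:360,180:380] if n=="side" else im[:,:,::-1][170:270,170:460]
    f=2.4 if n=="side" else 2.7
    cv2.imwrite(f"pics/{n}11.png",cv2.resize(a,None,fx=f,fy=f,interpolation=cv2.INTER_CUBIC))
for t in("cap_top","chisel","tin","spare_cap"):
    print(t,[(round(r["confidence"],2),r["extent"]) for r in spotter.masks_of("top",t)])
E
```

```text
[525.91 123.43 231.12] [ 0.71 -1.09 -0.54]
cap_top [(0.68, [222.2, 223.2, 236.1, 236.5]), (0.68, [371.3, 200.8, 383.8, 218.1])]
chisel []
tin [(0.7, [371.3, 202.7, 386.2, 216.7])]
spare_cap [(0.32, [179.2, 210.2, 247.4, 248.3])]
```

View pics/side11.png

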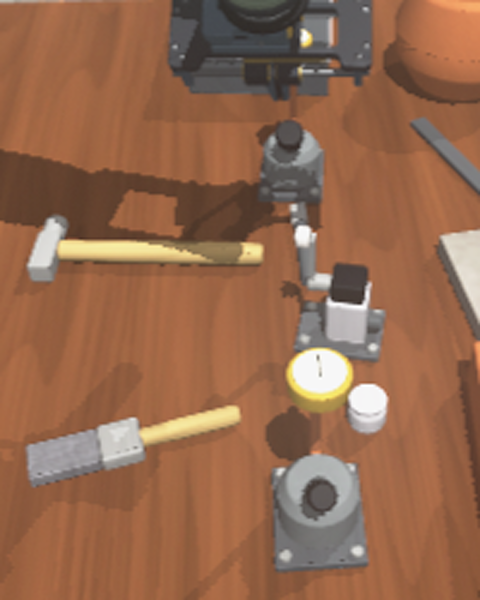

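View pics/top11.png

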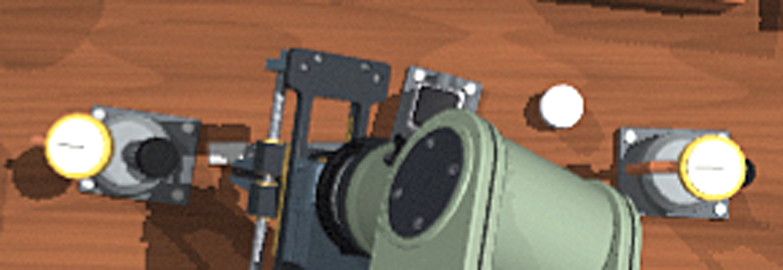

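```bash
python3 - <<'E'
import cv2,numpy as np
for f,o in [("top0",0),("top11",1)]:
    a=cv2.imread(f"pics/{f}c.png" if f=="top0" else f"pics/{f}.png")
    c=a[110:205,95:205]
    g=cv2.cvtColor(c,cv2.COLOR_BGR2GRAY); m=(g<50)
    n,l,st,ce=cv2.connectedComponentsWithStats(m.astype(np.uint8)); 
    for k in range(1,n):
        if st[k,4]>300: print(f,st[k],ce[k])
    cv2.imwrite(f"pics/{f}z.png",cv2.resize(c,None,fx=3,fy=3))
A=cv2.imread("pics/top0z.png");B=cv2.imread("pics/top11z.png");cv2.imwrite("pics/cmp.png",np.hstack([A,B]))
E
```

```text
top0 [  33   28   49   40 1347] [60.25241277 47.71640683]
top11 [  37   28   48   40 1385] [61.63898917 47.74223827]
```

View pics/cmp.png

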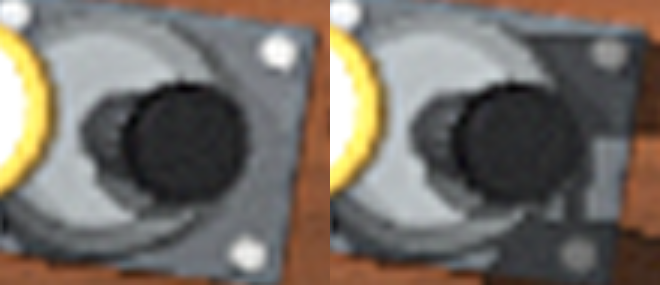

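Emit:
apply_moves(
  plan=[
    {"jaw": 1,"delta_pos": [-40,-30,-30],"spin": 0},
    {"jaw": 1,"delta_pos": [-80,-60,-60],"spin": 0},
    {"jaw": 1,"delta_pos": [-100,-100,-90],"spin": 0},
    {"jaw": 1,"delta_pos": [-100,-150,-110],"spin": 0},
    {"jaw": 1,"delta_pos": [-100,-200,-120],"spin": 0},
    {"jaw": 1,"delta_pos": [-100,-220,-120],"spin": 0},
    {"jaw": 1,"delta_pos": [-100,-220,-120],"spin": 0},
    {"jaw": 1,"delta_pos": [-100,-220,-120],"spin": 0},
  ],
)

```text
time_s: 30.4
ee_pos: [289.0, 1.1, 270.2]
ee_rot: [178.4, -32.3, 84.8]
force: [1.2, 0.0, 0.3]
gripper_width: 0.3
```

```bash
python3 - <<'E'
from h import *
s=env.state();print(s["ee_pos"],s["force"])
I={}
for n in("side","top"):
    im=cams.grab_frame(n)[:,:,::-1].copy();I[n]=im;cv2.imwrite(f"pics/{n}12.png",im)
    b=cv2.imread(f"pics/{n}0.png")
    x0,x1,y0,y1=(285,318,150,180) if n=="side" else (205,250,210,250)
    A,B=[cv2.resize(q[y0:y1,x0:x1],None,fx=8,fy=8,interpolation=cv2.INTER_CUBIC) for q in(b,im)]
    cv2.imwrite(f"pics/cmp_{n}.png",np.hstack([A,B]))
    for q in (b,im):
        g=cv2.cvtColor(q[y0:y1,x0:x1],cv2.COLOR_BGR2GRAY);m=(g<45).astype(np.uint8)
        k,l,st,ce=cv2.connectedComponentsWithStats(m)
        j=1+np.argmax(st[1:,4]);print(n,st[j],ce[j])
E
```

```text
[288.98   1.09 270.15] [1.21 0.03 0.27]Traceback (most recent call last):
  File "<stdin>", line 13, in <module>
    return _wrapfunc(a, 'argmax', axis=axis, out=out, **kwds)
    return bound(*args, **kwds)
ValueError: attempt to get argmax of an empty sequence
```

View pics/cmp_side.png

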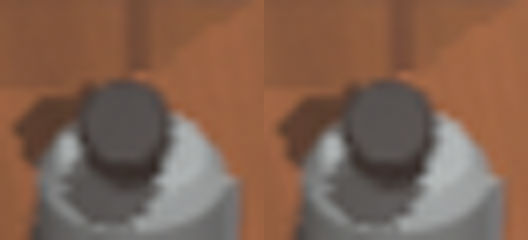

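```bash
python3 - <<'E'
from h import *
im=cams.grab_frame("top")[:,:,::-1].copy();cv2.imwrite("pics/top12.png",im)
b=cv2.imread("pics/top0.png");si=cv2.imread("pics/side12.png");sb=cv2.imread("pics/side0.png")
A,B=[cv2.resize(q[210:250,205:250],None,fx=8,fy=8,interpolation=cv2.INTER_CUBIC) for q in(b,im)]
cv2.imwrite("pics/cmp_top.png",np.hstack([A,B]))
G=lambda q:cv2.cvtColor(q,cv2.COLOR_BGR2GRAY).astype(np.float32)
def sh(p,q,x0,x1,y0,y1): return cv2.phaseCorrelate(G(p)[y0:y1,x0:x1].copy(),G(q)[y0:y1,x0:x1].copy(),cv2.createHanningWindow((x1-x0,y1-y0),cv2.CV_32F))
print("top",sh(b,im,216,242,216,242),"side",sh(sb,si,290,310,155,176))
print("diff top cap",np.abs(G(b)-G(im))[216:242,216:242].mean(),"side",np.abs(G(sb)-G(si))[155:176,290:310].mean())
D=np.abs(G(sb)-G(si))[190:360,180:440]; print("side diff >30 px:",(D>30).sum())
D=np.abs(G(b)-G(im))[100:345,150:460]; cv2.imwrite("pics/diff.png",np.clip(D*3,0,255))
E
```

```text
top ((0.4193178765449481, 0.4649259448358958), 0.9507433220192238) side ((-0.061714504410728566, -0.006125725022791073), 0.9645501027504603)
diff top cap 2.4023669 side 3.8166666
side diff >30 px: 1110[ WARN:0@1.699] global loadsave.cpp:1063 imwrite_ Unsupported depth image for selected encoder is fallbacked to CV_8U.
```

View pics/cmp_top.png

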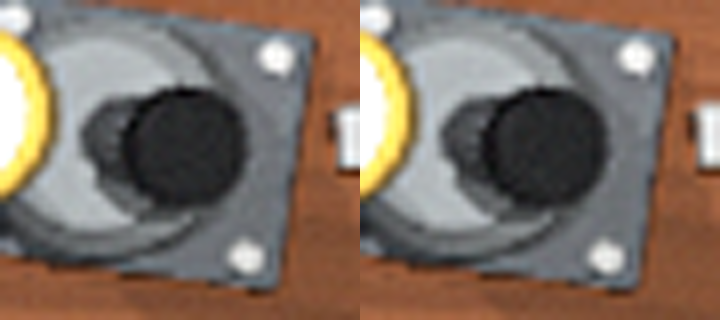

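View pics/diff.png

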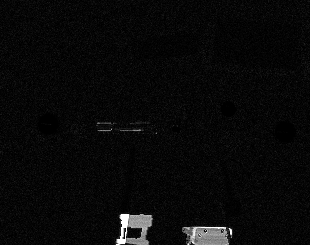

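View pics/top12.png

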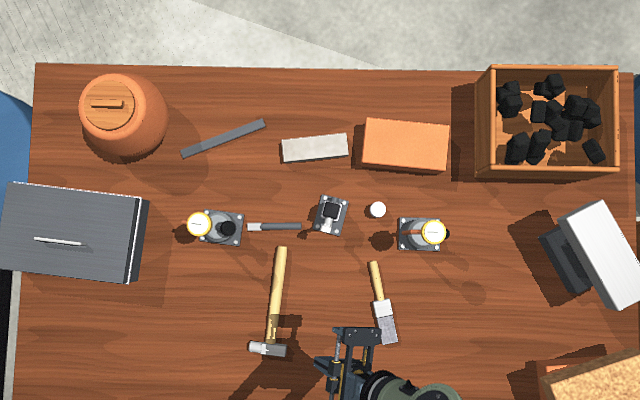

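```bash
python3 - <<'E'
import cv2,numpy as np
b=cv2.imread("pics/top0.png",0).astype(np.float32);im=cv2.imread("pics/top12.png",0).astype(np.float32)
w=(slice(218,238),slice(244,306))
p,q=b[w].copy(),im[w].copy()
print(cv2.phaseCorrelate(p,q,cv2.createHanningWindow((62,20),cv2.CV_32F)))
for c in (270,295): print(b[220:236,c],im[220:236,c])
# control: whetstone
w=(slice(125,170),slice(275,355));print(cv2.phaseCorrelate(b[w].copy(),im[w].copy(),cv2.createHanningWindow((80,45),cv2.CV_32F)))
E
```

```text
((0.04052393524551334, -0.0482878060464067), 1.0448505263775587)
[121. 114. 108.  96. 119. 128. 124. 112.  99.  68.  62. 108. 105. 102.
 107. 109.] [116. 117. 110.  98. 119. 130. 125. 111.  92.  74.  93. 109. 102. 101.
 109. 109.]
[117. 112. 109.  95. 122. 128. 127. 118.  94.  80. 105. 104. 100. 105.
 113. 118.] [118. 106.  95. 106. 122. 129. 127. 113.  95.  86. 101. 105. 102. 101.
 115. 116.]
((0.07461536247850376, 0.5725177498819143), 1.011947452492184)
```

```bash
python3 -c "
from workcell import env
print(env.job_done(), env.state()['time_s'])"
```

```text
the job is handed in; nothing more can be done
the job is handed in; nothing more can be done
```

The job is done and handed in: the mushroom cap was pulled open, the limit switch tripped and released, and the cap pressed home again. The last state I read was at about 30.5 s of the 64 s allowed, with the arm clear of everything.

- **Tilting the tool:** The moves have no tilt command. I tipped the tool about 32 degrees by repeatedly commanding points just out of reach, which nearly lines it up with the 35 degree neck.
- **Opening the cap:** I gripped the head along its neck and pulled. The tool travelled 16.0 mm and met the open stop at about 8 N. The top picture showed the cap open, and it was still open just before I pressed it home.
- **Tripping the lever:** I pushed the roller in its +y direction to about 0.55 rad, estimated from the picture, with 6 to 7 N at the tool. That is past the trip at 0.35 and below the 0.78 limit. I held it for about 1.7 s, and the picture afterwards showed it upright again.
- **Closing the cap:** I pressed it home with closed fingers to about 28 N. The final pictures match the start to within half a pixel, while an open cap would sit about 2.8 pixels away.
- **Gauge:** It looked clear of the gripper in every picture I took.

**Checks that disagreed:**
- At the press the tool stopped 1.7 mm short of my estimate for a fully home cap. I put this down to position error and the 3 degree tilt, since the pictures show it home.
- The chisel's edges changed slightly in brightness between the first and last pictures. The measured shift is about 0.05 pixel, so I don't think it moved.
- The network gave no usable reading for the spare cap. The spare oiler itself looks unchanged in the final top picture.

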